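# Take the utensil pail off its safety hook

### The arm

A 7-joint arm with a two-finger parallel gripper is mounted at the origin on a cart in front of the work surface, level with it; the furniture and walls round the work are solid. World frame = base frame: x ahead of the robot, y to its left, z up, the work surface at z = 0. Lengths are in m, angles in rad, forces in N, time in s.
With the tool pointing down it reaches from about 0.35 to 0.9 m from the base axis. Payload 8.1 kg.
Tool frame: the origin (TCP) lies at the very end of the fingers, on their centre line; the grasp point (between the pads) lies 19 mm behind it; z points along the fingers, y is the line along which they close (so a half turn about z gives the same grasp; the last joint's range is limited). The gripper opens to 92 mm and grips with 3 to 60 N. Pads are 19 mm wide; open, the fingers measure 130 mm over their backs; the gripper's body (75 mm by 190 mm) begins 47 mm behind the grasp point.
Start: joints at [-1.223, 0.434, 0.025, 1.573, -0.012, 1.134, -0.075], TCP at [0.272, 0.563, 0.227] pointing down, gripper open.
Joint ranges: [-2.62, 2.62], [-0.44, 2.09], [-1.27, 1.32], [0.08, 2.57], [-1.32, 4.46], [0.12, 2], [-2.74, 2.74]. Speed limits (rad/s): [2.22, 2.22, 3.01, 3.01, 3.14, 3.14, 3.14].

### API

Orientations are given as a rotation vector (axis times angle).
In Python, from cell import arm gives the robot as it stands.
- The arm moves only by the tool jog_arm, never from a script. Its argument "rows" is a list of rows, each a list of 3 entries, a list of its own where there are three numbers: the shift along the world's x, y, z in cm, then the turn, a rotation vector about the world's x, y, z in degrees, then the opening, from 0 (shut) to 1 (fully open). A call has 1 to 8 rows; each row is the pose to reach, as a shift and turn from the pose commanded when the call began; what a row does not reach only later rows make up. A row lasts 1/8 s, in which the tool goes at most 62.5 mm and 10.7 degrees, less where a joint would pass 70% of its speed; a pose out of reach is approached as far as the arm can. A call with a gripper value outside its range is refused whole. The fingers move at their own pace and stop on an object; "newtons" is the grip in N (left out, the last holds). Time passes only in rows, so rows that repeat a pose let the fingers close. It gives the time, the measured TCP pose, the force, the opening and the grip force at its end, in the units of the state.
- arm.observe(): the state, without advancing time (a new reading comes with each control period).
- arm.get_image(name): name is "side" or "top" or "wrist"; returns a dict with "img" (384x512x3 uint8, red, green, blue), "depth" (384x512 float32, m along the optical axis (not along the pixel's ray), 0 where there is no reading), "fx", "fy", "cx", "cy" (pixels), "rvec" (rotation vector, rad) and "tvec" (3), from world to camera coordinates, as OpenCV has them; the wrist camera has in their place "mount" (4x4, takes a point from camera to tool coordinates, whose origin is the TCP and whose axes are the flange's). Camera axes: x right, y down, z forward; pixel columns grow to the right and rows downward; lengths in m; the calibration is good to about 2 mm. A picture is of the moment at which its call begins: read the wrist's pose just before it.
- arm.sign_off(): hands the job in; it is judged then, once.
The state is a dict: "clock": time; "joints": joint angles; "dq": joint speeds; "joint_efforts": joint torques, N m; "position": TCP position; "ee_rot": TCP orientation; "force": force on the tool from outside, world axes, zero at the start; "ft_torque": the same for the moment, N m; "width": opening from 0.0 (shut) to 1.0 (fully open); "gripper_force": force on a finger pad.
Only numpy, scipy, OpenCV 4.12 (cv2) and the standard library are available. Lean on these libraries where they do the work, as an engineer would, in place of code of your own. Each camera call takes 0.05 s, during which the arm holds its last target. There are 200 camera calls.

### The job

Take the little steel pail off the safety hook: holding it by its wooden grip, press the hook's sprung keeper right back with the pail's own cross bar, lift the bar out past the hook's nose and draw the pail off, then stand it upright wholly on the round wooden board and let go. Work by feel: do not force the bar against the keeper's stop or the nose (never more than about 18 N on the hook), do not touch the hook stand with the gripper, do not drop or slam the pail, and do not disturb the mug, glass, low tin or spice jar.

Things in the scene. Friction and masses are not known exactly. Their poses are not given: they have to be found in the camera images.
- hook_stand: Fixed dark steel stand: base plate 155 x 110 x 12 mm (x -50 to 105 mm), post (x 80 to 94 mm, 180 mm high) with a clamp knob at its side, and a level steel hook arm, 16 mm wide, 12 mm thick, clamped through the post. Origin on the worktop under the hook's nominal seat; x runs along the arm from the nose (front) to the post (rear), z up. No part is higher than 186 mm.
- hook_seat (a point): Nominal seat on top of the arm: x = y = 0, z = 165 mm of hook_stand. The arm's true clamping shifts seat, nose and keeper together by up to 9 mm along x, unmeasured: find the keeper by feel. At the seat a front wall (x -27 to -19 mm) carries the nose, which reaches rearward over the seat to x = 14 mm, its underside 12 mm and its top 19 mm above the arm; the bar leaves upward behind it.
- hook_keeper (a point): Fixed point 5 mm over the arm at the nominal face of the shut keeper (x = 6 mm), a sprung steel slider whose 9 mm high tongue shuts the slot under the nose; rear part 20 mm high. The bar pushes it rearward (+x) 17.5 mm to a hard stop; the bar is free of the nose only in the last 2.5 mm, so feel it onto the stop. Spring: 2.5 N at first, 6 N at the stop, then steeply more. Returns by itself.
- pail: Loose steel pail, 0.25 to 0.42 kg, 75 mm high, 72 mm wide at the foot, 86 mm at the rim; origin at the centre of its underside, z up, x and y nearly as those of hook_stand at the start. Rigid upright bail in its y-z plane: two uprights 34 mm either side, a cross bar, a wooden grip on top. It hangs by the cross bar; the hook arm passes through the window between rim and cross bar.
- pail_bar (a point): Middle of the cross bar's axis (7 mm round steel, along y), 140 mm above the pail's underside. Starts under the nose somewhere between front wall and keeper (18 mm of play), within 8 mm of hook_seat, 3.5 mm above the arm. To come off: rearward onto the keeper stop, up 25 to 40 mm (the rim starts 49 mm below the arm), then forward (-x of hook_stand) 110 mm before rising.
- pail_grip (a point): Centre of the wooden grip, a rounded block 18 mm along the pail's x, 44 mm along y, 26 mm high; 194 mm above the pail's underside, 54 mm above the cross bar. Grip it from above, best firmly across its 18 mm.
- round_board: Fixed flat round wooden board, 260 mm across, 18 mm thick, lying on the worktop, to the other side from the hook stand. Origin at the centre of its underside.
- mug: Bystander: striped mug, 89 mm high, origin at its underside. Leave alone.
- glass: Bystander: clear tumbler, 84 mm across, 93 mm high, origin at its underside. Leave alone.
- low_tin: Bystander: low tin, 86 mm across, 40 mm high, between stand and board near the worktop's front, origin at its underside. Leave alone.
- spice_jar: Bystander: spice jar with a green lid, 46 mm across, 106 mm high, behind the middle of the work, origin at its underside. Leave alone.
Things that resemble listed ones, but are neither listed nor needed, are in the scene too. Leave any blue look-alike of the pail alone.

How it is judged:
By the outcome, as a careful person would: the job done as asked, in the order asked, and still so for the second after the job is handed in, with the robot touching nothing.
It also fails if it takes over 70 s, if anything falls off the work surface, if the arm or the gripper's body presses on something with over 40 N, if the wrist force passes 120 N, or if a joint passes its speed limit or range.

## Working session

There is one attempt and no reset: what is moved stays moved. The work goes in short steps, Python scripts to look and compute and a tool call to move; the robot and the scene stay as the last step left them, time stands still between calls to the robot, and variables do not carry over. Pictures are saved under pics/ and viewed, at most 10 in all, crops included, and the job is handed in when it is done.

Besides the shell and the picture viewer there is one more tool, called as name(argument=value, ...) on one line, values as JSON. jog_arm: Moves the arm, as the interface text tells. Its arguments: {"type":"object","properties":{"rows":{"type":"array","items":{"type":"array"}},"newtons":{"type":"number"}},"required":["rows"]}

```bash
mkdir -p pics; ls; cat > h.py <<'E'
import numpy as np, cv2
from cell import arm
def snap(n):
    s=arm.observe(); d=arm.get_image(n); np.savez(f'pics/{n}.npz',pos=s['position'],rot=s['ee_rot'],**d); return d
def load(n): return dict(np.load(f'pics/{n}.npz'))
def world(d,u,v,z=None):
    """point of pixel from depth, or at height z"""
    if 'mount' in d:
        M=d['mount']; R=cv2.Rodrigues(np.array(d['rot'],float))[0]; A=R@M[:3,:3]; c=R@M[:3,3]+d['pos']
    else:
        A=cv2.Rodrigues(np.array(d['rvec'],float))[0].T; c=-A@np.ravel(d['tvec'])
    r=A@np.array([(u-d['cx'])/d['fx'],(v-d['cy'])/d['fy'],1])
    if z is not None: return c+r*(z-c[2])/r[2]
    p=d['depth'][int(v)-1:int(v)+2,int(u)-1:int(u)+2]; p=p[p>0]
    return c+r*np.median(p)
def save(img,f): cv2.imwrite('pics/'+f,img[...,::-1])
E
python3 - <<'E'
from h import *
for n in('top','side'):
    d=snap(n); save(cv2.resize(d['img'],(800,600)),n+'.png')
s=arm.observe();print(s['position'],s['ee_rot'],s['force'],s['clock'])
E
```

```text
pics
[0.27214567 0.56211852 0.22603979] [-7.02231130e-01 -3.06189889e+00  2.16993532e-03] [-0.43053618  0.82886373  0.04899968] 0.1
```

View pics/top.png

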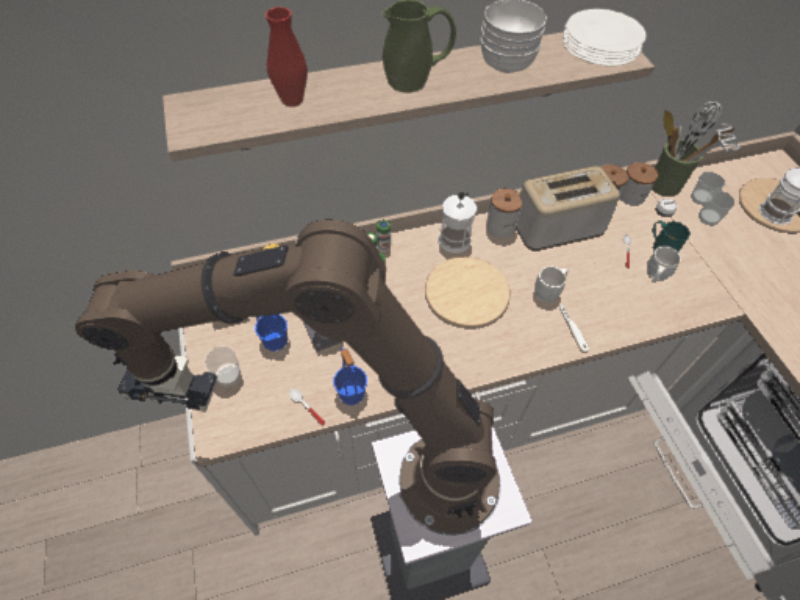

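View pics/side.png

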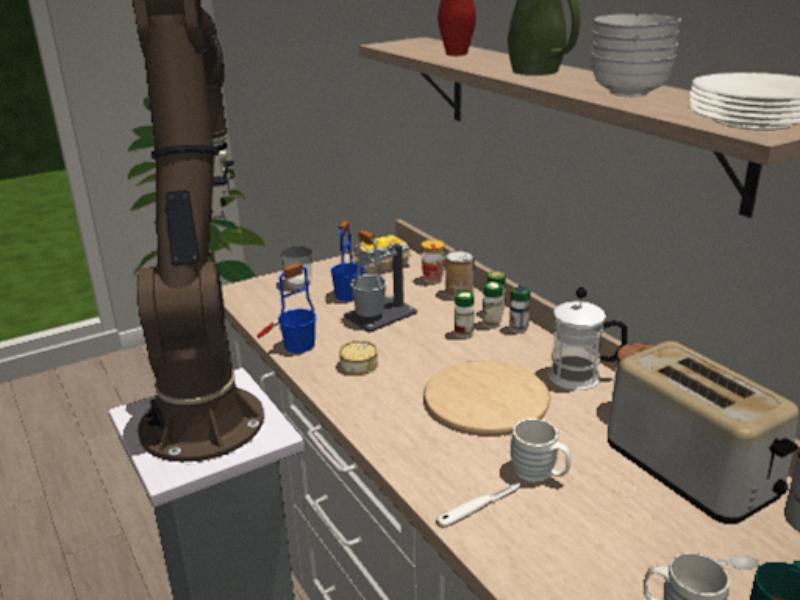

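The side view shows the steel pail at about (368,295) on the dark stand, with its wooden grip at (366,237) and the post at (398,275). Two blue look-alike pails stand at (298,330) and (347,280). The board is at (487,395), the low tin at (358,357) and the mug at (535,450). Only the steel pail hangs on the dark hook, so it is the one meant. I'll confirm that in a crop.

```bash
python3 - <<'E'
from h import *
d=load('side'); k=1.5625
save(cv2.resize(d['img'][130:220,160:280],(800,600),interpolation=cv2.INTER_CUBIC),'crop1.png')
for n,u,v in [('grip',366,237),('pailbody',368,300),('posttop',398,248),('blueN grip',293,270),('blueF grip',345,227),('tin',358,350),('jar',464,298),('board',487,392),('mug',535,432)]:
    print(n,world(d,u/k,v/k).round(3))
t=load('top')
for n,u,v in [('boardL',427,290),('boardR',509,293),('boardT',468,258),('boardB',467,325)]: print(n,world(t,u/k,v/k,0.018).round(3))
E
```

```text
grip [0.492 0.179 0.228]
pailbody [0.477 0.157 0.075]
posttop [0.587 0.193 0.172]
blueN grip [0.293 0.163 0.2  ]
blueF grip [0.512 0.326 0.201]
tin [0.371 0.019 0.037]
jar [ 0.641 -0.008  0.102]
board [ 0.525 -0.252  0.018]
mug [ 0.48  -0.451  0.058]
boardL [ 0.555 -0.126  0.018]
boardR [ 0.476 -0.362  0.018]
boardT [ 0.638 -0.29   0.018]
boardB [ 0.403 -0.198  0.018]
```

View pics/crop1.png

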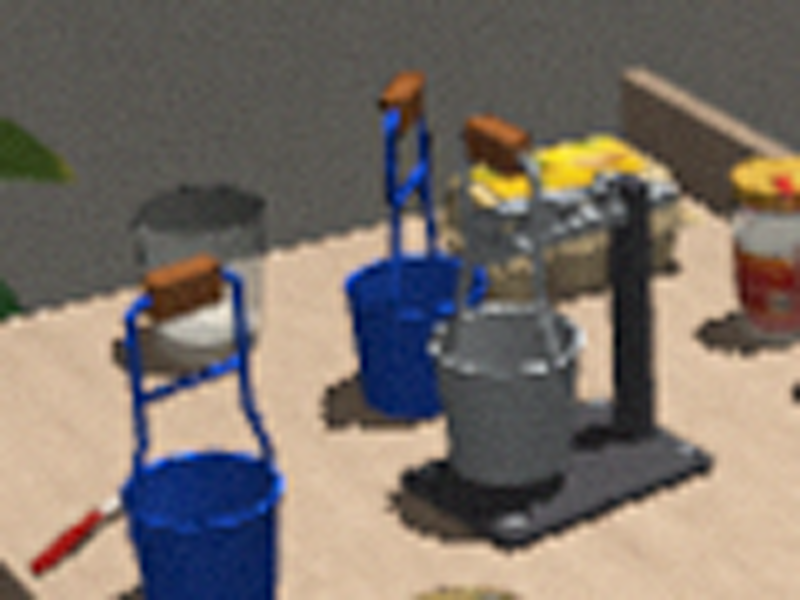

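The crop confirms it: the steel pail's grip is at crop (497,143), hanging on the arm clamped to the dark post. The measured grip height of 0.228 fits the expected top surface of 0.222–0.235. I'll move above it.

jog_arm(rows=[[[0,0,6],[0,0,0],1],[[3,-5,12],[0,0,-8],1],[[6,-9,17],[0,0,-18],1],[[9,-14,18],[0,0,-28],1],[[12,-19,18],[0,0,-38],1],[[15,-24,18],[0,0,-46],1],[[18,-29,18],[0,0,-52],1],[[20,-34,18],[0,0,-52],1]])

```text
clock: 1.1
position: [0.473, 0.2207, 0.4064]
ee_rot: [1.975, 2.443, -0.001]
force: [0.7, 1.2, 0.1]
width: 0.997
gripper_force: 0.0
```

jog_arm(rows=[[[1,-4,0],[0,0,0],1],[[1,-4,0],[0,0,0],1],[[1,-4,0],[0,0,0],1]])

```text
clock: 1.48
position: [0.482, 0.1832, 0.4065]
ee_rot: [-1.972, -2.444, 0.0]
force: [0.5, -0.4, 0.4]
width: 1.001
gripper_force: 0.0
```

```bash
python3 - <<'E'
from h import *
d=snap('wrist'); save(cv2.resize(d['img'],(800,600)),'wrist1.png')
print(d['mount'].round(3),d['fx'],d['pos'],cv2.Rodrigues(np.array(d['rot']))[0].round(3),arm.observe()['force'])
E
```

```text
Traceback (most recent call last):
KeyError: 'pos'
```

View pics/wrist1.png

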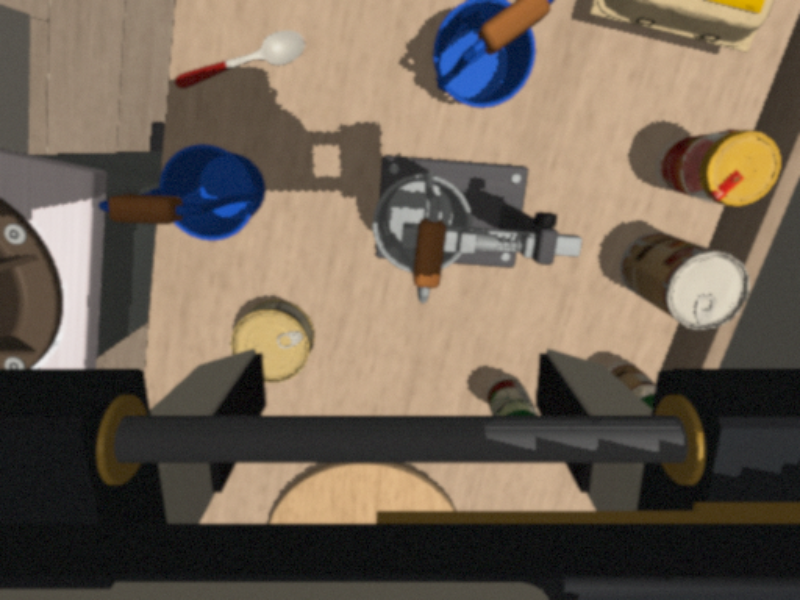

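The wrist view shows the grip at about (429,250), the arm running from (455,242) to the post at (540,245), and the base plate corners at (385,160), (526,168), (378,262) and (520,265). The low tin is at (272,345), and the near blue pail at (212,190).

```bash
python3 - <<'E'
from h import *
s=arm.observe(); d=load('wrist'); d['pos']=s['position'];d['rot']=s['ee_rot'];np.savez('pics/wrist.npz',**d)
print(d['mount'].round(3),d['fx'],d['pos'],cv2.Rodrigues(np.array(d['rot']))[0].round(3))
k=1.5625
W=lambda u,v,z=None:world(d,u/k,v/k,z).round(4)
for n,u,v in [('grip',430,235),('grip',429,250),('grip',428,270),('posttop',543,250),('tongue',500,240)]: print(n,W(u,v))
for n,u,v,z in [('c1',385,158,.012),('c2',527,167,.012),('c3',377,263,.012),('c4',519,266,.012),('bolt1',516,179,.012),('bolt2',505,256,.012)]: print(n,W(u,v,z))
img=d['img'][90:210,230:390]; save(cv2.resize(img,(800,600),interpolation=cv2.INTER_CUBIC),'crop2.png')
E
```

```text
[[-0.    -0.96  -0.282  0.076]
 [ 1.    -0.    -0.    -0.   ]
 [ 0.    -0.282  0.96  -0.157]
 [ 0.     0.     0.     1.   ]] 328.91213083541965 [0.48182718 0.18378108 0.40645355] [[-0.212  0.977 -0.001]
 [ 0.977  0.212  0.   ]
 [ 0.    -0.001 -1.   ]]
grip [0.496  0.2069 0.2353]
grip [0.4976 0.1972 0.235 ]
grip [0.5    0.1841 0.2353]
posttop [0.5887 0.2049 0.1764]
tongue [0.5553 0.2048 0.1727]
c1 [0.4527 0.2407 0.012 ]
c2 [0.5993 0.2632 0.012 ]
c3 [0.4669 0.1295 0.012 ]
c4 [0.6204 0.1594 0.012 ]
bolt1 [0.5915 0.249  0.012 ]
bolt2 [0.6023 0.167  0.012 ]
```

View pics/crop2.png

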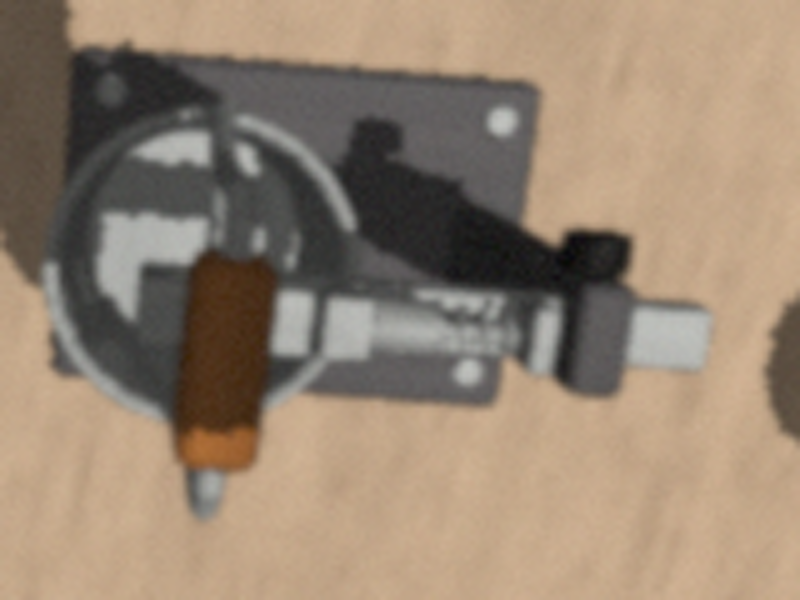

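In the crop the grip's top face runs from (234,257) to (220,430). The nose top is at (295,323), the keeper block at (348,328) and the arm's rear end at (670,336).

```bash
python3 - <<'E'
from h import *
d=load('wrist')
W=lambda u,v,z=None:world(d,230+u/5,90+v/5,z)
a=W(234,257,.2355);b=W(220,430,.2355);print('grip c',(a+b)/2,'len',np.linalg.norm(a-b),'yaw',np.degrees(np.arctan2(*(a-b)[[1,0]]))-90)
n=W(295,323,.184);k=W(348,328,.185);e=W(670,336,.165);p=W(597,338,.180)
for x in(n,k,p,e):print(x)
for q in(k,p,e):print(np.degrees(np.arctan2(*(q-n)[[1,0]])),np.linalg.norm(q-n))
print('depths',[W(*q).round(3) for q in((295,323),(348,328),(597,338),(670,336))])
nr=W(308,322,.184); print('nose rear edge',nr)
c=[W(82,52,.012),W(537,87,.012),W(497,403,.012),W(60,370,.012)]
for i,j in((0,1),(3,2),(3,0),(2,1)):v=c[j]-c[i];print(np.degrees(np.arctan2(v[1],v[0])),np.linalg.norm(v))
print(sum(c)/4)
E
```

```text
grip c [0.49816347 0.19849492 0.2355    ] len 0.03569861582368098 yaw 8.637108250271567
[0.51765846 0.19754765 0.184     ]
[0.52988683 0.19918745 0.185     ]
[0.58893854 0.20860614 0.18      ]
[0.6111555 0.2109589 0.165    ]
7.637675029389722 0.0123782871525077
8.818643770472741 0.07224361458153225
8.162846700361136 0.09634603138097281
depths [array([0.518, 0.198, 0.184]), array([0.53 , 0.199, 0.185]), array([0.59 , 0.208, 0.176]), array([0.611, 0.211, 0.165])]
nose rear edge [0.52057026 0.19842254 0.184     ]
8.002216839536148 0.14873163518931445
7.856213882855159 0.15075731119049698
97.68501258647416 0.10554775011784662
98.7814983918067 0.10594009550157428
[0.53365873 0.19980235 0.012     ]
```

jog_arm(rows=[[[1.6,1.2,-4],[0,0,-4],1],[[1.6,1.2,-8],[0,0,-4],1],[[1.6,1.2,-12],[0,0,-4],1],[[1.6,1.2,-15],[0,0,-4],1],[[1.6,1.2,-16],[0,0,-4],1],[[1.6,1.2,-16],[0,0,-4],1]])

```text
clock: 2.28
position: [0.4981, 0.1954, 0.2467]
ee_rot: [-2.056, -2.375, 0.001]
force: [0.4, -0.5, 0.7]
width: 0.998
gripper_force: 0.0
```

```bash
python3 - <<'E'
from h import *
d=snap('wrist'); s=arm.observe(); d['pos']=s['position'];d['rot']=s['ee_rot'];np.savez('pics/wrist.npz',**d)
save(cv2.resize(d['img'],(800,600)),'wrist2.png'); print(s['position'],cv2.Rodrigues(np.array(s['ee_rot']))[0].round(3),s['force'],s['clock'])
E
```

```text
[0.4986654  0.19529664 0.24754688] [[-0.143  0.99   0.001]
 [ 0.99   0.143  0.   ]
 [ 0.     0.001 -1.   ]] [ 0.59278733 -0.65275711  0.09999463] 2.325
```

View pics/wrist2.png

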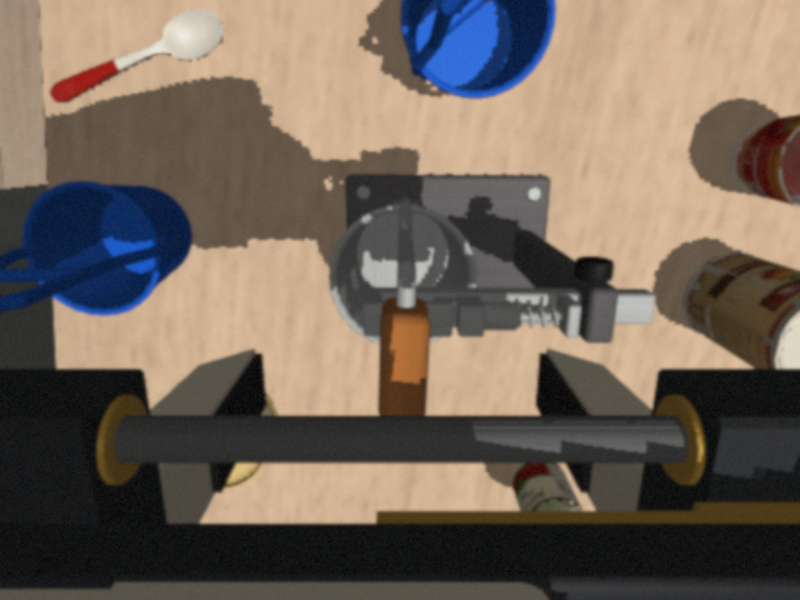

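The wrist view shows the grip centred between the fingers, columns 381–429 with its far end at (405,303), and its edges square to the tool. The near blue pail is at (110,245).

```bash
python3 - <<'E'
from h import *
d=load('wrist');k=1.5625
for u,v,z in((405,302,.23),(381,370,.2355),(429,370,.2355),(400,318,.2355)):print(world(d,u/k,v/k,z).round(4),world(d,u/k,v/k).round(4))
R=cv2.Rodrigues(np.array(d['rot']))[0]
for u,v in((405,310),(405,370)):print((R.T@(world(d,u/k,v/k,.2355)-d['pos'])).round(4))
print('blue rim',[world(d,u/k,v/k,.075).round(3) for u,v in((25,240),(165,240),(95,182),(95,313))])
E
```

```text
[0.4969 0.2173 0.23  ] [0.4972 0.216  0.2258]
[0.4918 0.1924 0.2355] [0.4919 0.1913 0.2332]
[0.5089 0.1948 0.2355] [0.5386 0.0902 0.0014]
[0.4958 0.2129 0.2355] [0.4958 0.2127 0.2348]
[0.0208 0.0014 0.0121]
[-0.0019  0.0014  0.012 ]
blue rim [array([0.255, 0.176, 0.075]), array([0.345, 0.189, 0.075]), array([0.301, 0.22 , 0.075]), array([0.299, 0.132, 0.075])]
```

jog_arm(rows=[[[0.1,0.05,-2.5],[0,0,0],1],[[0.1,0.05,-4.2],[0,0,0],1],[[0.1,0.05,-4.2],[0,0,0],1]])

```text
clock: 2.7
position: [0.4993, 0.1953, 0.2051]
ee_rot: [-2.057, -2.374, 0.0]
force: [-0.1, -0.3, 1.2]
width: 1.001
gripper_force: 0.0
```

jog_arm(rows=[[[0,0,0],[0,0,0],0.5],[[0,0,0],[0,0,0],0.1],[[0,0,0],[0,0,0],0.1],[[0,0,0],[0,0,0],0.1],[[0,0,0],[0,0,0],0.1],[[0,0,0],[0,0,0],0.1]], newtons=50)

```text
clock: 3.45
position: [0.4993, 0.1951, 0.2047]
ee_rot: [2.058, 2.374, 0.0]
force: [-0.1, 0.8, 0.3]
width: 0.396
gripper_force: 0.0
```

jog_arm(rows=[[[0,0,0],[0,0,0],0.1],[[0,0,0],[0,0,0],0.1],[[0,0,0],[0,0,0],0.1],[[0,0,0],[0,0,0],0.1],[[0,0,0],[0,0,0],0.1]])

```text
clock: 4.08
position: [0.4993, 0.1951, 0.2047]
ee_rot: [2.058, 2.374, -0.0]
force: [-1.0, 0.3, -0.1]
width: 0.193
gripper_force: 49.6
```

jog_arm(rows=[[[0,0,0.1],[0,0,0],0.1],[[0,0,0.2],[0,0,0],0.1],[[0,0,0.2],[0,0,0],0.1],[[0,0,0.2],[0,0,0],0.1]])

```text
clock: 4.58
position: [0.4993, 0.1951, 0.2067]
ee_rot: [-2.058, -2.374, 0.0]
force: [0.4, -0.5, -3.3]
width: 0.186
gripper_force: 49.6
```

Lifted clear of the arm: the weight reads about 3.3 N. Next I push rearward by feel.

jog_arm(rows=[[[0.2,0.03,0],[0,0,0],0.1],[[0.4,0.06,0],[0,0,0],0.1],[[0.6,0.08,0],[0,0,0],0.1],[[0.6,0.08,0],[0,0,0],0.1]])

```text
clock: 5.08
position: [0.5055, 0.1959, 0.2067]
ee_rot: [2.058, 2.374, 0.0]
force: [-0.3, -1.2, -3.7]
width: 0.195
gripper_force: 49.6
```

jog_arm(rows=[[[0.2,0.03,0],[0,0,0],0.1],[[0.4,0.06,0],[0,0,0],0.1],[[0.4,0.06,0],[0,0,0],0.1]])

```text
clock: 5.45
position: [0.5095, 0.1965, 0.2067]
ee_rot: [2.058, 2.374, 0.0]
force: [1.0, 0.3, -2.7]
width: 0.193
gripper_force: 49.6
```

jog_arm(rows=[[[0.2,0.03,0],[0,0,0],0.1],[[0.4,0.06,0],[0,0,0],0.1],[[0.4,0.06,0],[0,0,0],0.1]])

```text
clock: 5.82
position: [0.513, 0.197, 0.2066]
ee_rot: [-2.057, -2.374, 0.001]
force: [-3.3, -0.3, -0.9]
width: 0.192
gripper_force: 49.6
```

Keeper contact is at about x = 0.511–0.513, so the stop should be near 0.528–0.530.

jog_arm(rows=[[[0.2,0.03,0],[0,0,0],0.1],[[0.4,0.06,0],[0,0,0],0.1],[[0.6,0.08,0],[0,0,0],0.1],[[0.8,0.11,0],[0,0,0],0.1],[[0.8,0.11,0],[0,0,0],0.1]])

```text
clock: 6.45
position: [0.5212, 0.1981, 0.2066]
ee_rot: [-2.058, -2.374, 0.001]
force: [-4.4, -0.9, -1.6]
width: 0.192
gripper_force: 49.6
```

jog_arm(rows=[[[0.2,0.03,0],[0,0,0],0.1],[[0.4,0.06,0],[0,0,0],0.1],[[0.4,0.06,0],[0,0,0],0.1]])

```text
clock: 6.82
position: [0.5251, 0.1986, 0.2066]
ee_rot: [-2.057, -2.374, 0.001]
force: [-5.2, -2.4, -1.7]
width: 0.193
gripper_force: 49.6
```

```bash
python3 -c "
from h import *
for i in range(1):
  s=arm.observe();print(s['position'],s['force'],s['ft_torque'])"
```

```text
[0.52505117 0.19862178 0.20659978] [-5.16445897 -2.36529684 -1.67819822] [-0.45670089  1.48456135  0.02186985]
```

Now 1 mm steps to feel for the stop.

jog_arm(rows=[[[0.1,0.01,0],[0,0,0],0.1],[[0.2,0.03,0],[0,0,0],0.1],[[0.2,0.03,0],[0,0,0],0.1]])

```text
clock: 7.2
position: [0.5269, 0.1989, 0.2066]
ee_rot: [-2.057, -2.374, 0.001]
force: [-6.1, -1.6, -0.2]
width: 0.198
gripper_force: 49.6
```

jog_arm(rows=[[[0.1,0.01,0],[0,0,0],0.1],[[0.1,0.01,0],[0,0,0],0.1]])

```text
clock: 7.45
position: [0.5278, 0.199, 0.2066]
ee_rot: [-2.057, -2.374, 0.001]
force: [-5.8, -1.5, 0.5]
width: 0.191
gripper_force: 49.6
```

jog_arm(rows=[[[0.1,0.01,0],[0,0,0],0.1],[[0.1,0.01,0],[0,0,0],0.1]])

```text
clock: 7.7
position: [0.5282, 0.199, 0.2065]
ee_rot: [-2.057, -2.373, 0.003]
force: [-7.0, -1.4, 1.4]
width: 0.19
gripper_force: 49.6
```

jog_arm(rows=[[[0.05,0.01,0],[0,0,0],0.1],[[0.05,0.01,0],[0,0,0],0.1]])

```text
clock: 7.95
position: [0.5283, 0.199, 0.2065]
ee_rot: [-2.056, -2.373, 0.004]
force: [-10.4, -2.1, 2.2]
width: 0.19
gripper_force: 49.6
```

jog_arm(rows=[[[0.05,0.01,0],[0,0,0],0.1],[[0.05,0.01,0],[0,0,0],0.1]])

```text
clock: 8.2
position: [0.5284, 0.1991, 0.2065]
ee_rot: [-2.056, -2.372, 0.005]
force: [-11.0, -2.7, 3.5]
width: 0.192
gripper_force: 49.6
```

```bash
python3 - <<'E'
from h import *
d=snap('wrist'); s=arm.observe(); d['pos']=s['position'];d['rot']=s['ee_rot'];np.savez('pics/wrist.npz',**d)
print(s['position'],s['force'],s['ft_torque'])
save(cv2.resize(d['img'][110:230,190:350],(800,600),interpolation=cv2.INTER_CUBIC),'crop3.png')
E
```

```text
[0.52841834 0.19909524 0.20648878] [-10.45657112  -2.46464849   4.48840818] [-0.71859168  2.92170227 -0.051337  ]
```

View pics/crop3.png

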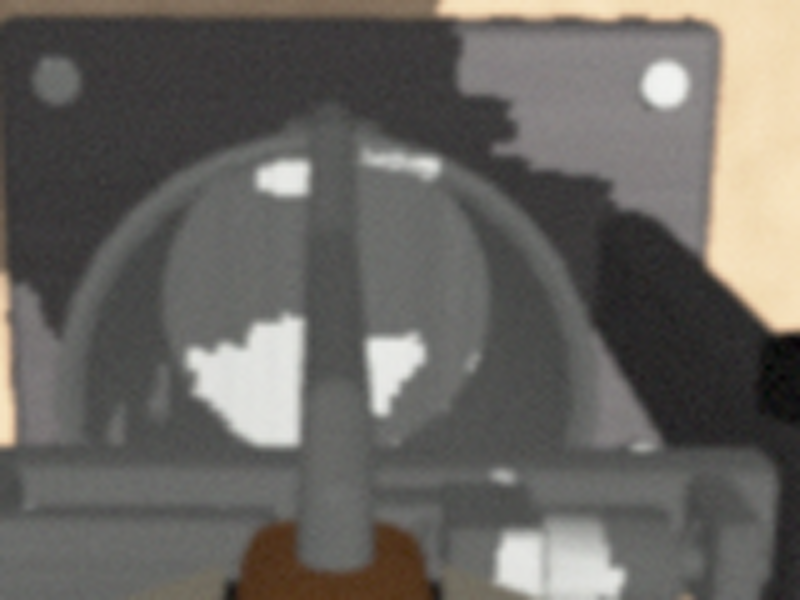

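The 11 N reading with no further motion means the bar is on the stop. I'll ease off slightly and lift straight up by feel.

jog_arm(rows=[[[-0.05,-0.01,0.1],[0,0,0],0.1],[[-0.05,-0.01,0.3],[0,0,0],0.1],[[-0.05,-0.01,0.4],[0,0,0],0.1]])

```text
clock: 8.62
position: [0.5281, 0.1991, 0.2096]
ee_rot: [-2.056, -2.373, 0.005]
force: [-6.7, -1.1, -7.6]
width: 0.195
gripper_force: 49.6
```

jog_arm(rows=[[[0,0,0.2],[0,0,0],0.1],[[0,0,0.3],[0,0,0],0.1],[[0,0,0.3],[0,0,0],0.1]])

```text
clock: 9.0
position: [0.5294, 0.1994, 0.2138]
ee_rot: [-2.057, -2.374, 0.001]
force: [-5.1, -2.0, 1.8]
width: 0.191
gripper_force: 49.6
```

jog_arm(rows=[[[0,0,0.2],[0,0,0],0.1],[[0,0,0.4],[0,0,0],0.1],[[0,0,0.5],[0,0,0],0.1],[[0,0,0.5],[0,0,0],0.1]])

```text
clock: 9.5
position: [0.5298, 0.1994, 0.2187]
ee_rot: [-2.058, -2.374, 0.0]
force: [-3.7, -1.1, -5.4]
width: 0.194
gripper_force: 49.8
```

jog_arm(rows=[[[0,0,0.2],[0,0,0],0.1],[[0,0,0.4],[0,0,0],0.1],[[0,0,0.6],[0,0,0],0.1],[[0,0,0.6],[0,0,0],0.1]])

```text
clock: 10.0
position: [0.5314, 0.1997, 0.2258]
ee_rot: [2.057, 2.372, 0.005]
force: [0.3, -0.2, -3.5]
width: 0.192
gripper_force: 49.8
```

The bar is free: force is back to the weight alone. I'll rise another 1 cm, then draw forward.

jog_arm(rows=[[[0,0,0.5],[0,0,0],0.1],[[0,0,1.0],[0,0,0],0.1],[[0,0,1.0],[0,0,0],0.1]])

```text
clock: 10.38
position: [0.5303, 0.1995, 0.2354]
ee_rot: [2.057, 2.373, 0.002]
force: [0.6, -0.1, -3.3]
width: 0.191
gripper_force: 49.8
```

jog_arm(rows=[[[-0.5,-0.07,0],[0,0,0],0.1],[[-1.0,-0.14,0],[0,0,0],0.1],[[-2,-0.28,0],[0,0,0],0.1],[[-3,-0.42,0],[0,0,0],0.1],[[-3,-0.42,0],[0,0,0],0.1]])

```text
clock: 11.0
position: [0.4989, 0.1952, 0.2349]
ee_rot: [-2.057, -2.374, -0.0]
force: [0.1, -0.1, -3.0]
width: 0.189
gripper_force: 49.8
```

jog_arm(rows=[[[-1,-0.14,0],[0,0,0],0.1],[[-2,-0.28,0],[0,0,0],0.1],[[-3.0,-0.42,0],[0,0,0],0.1],[[-3.5,-0.5,0],[0,0,0],0.1],[[-3.5,-0.5,0],[0,0,0],0.1]])

```text
clock: 11.62
position: [0.4645, 0.1902, 0.2349]
ee_rot: [-2.057, -2.374, -0.0]
force: [0.2, -0.6, -3.7]
width: 0.193
gripper_force: 49.8
```

```bash
python3 - <<'E'
from h import *
d=snap('side'); s=arm.observe(); print(s['position'],cv2.Rodrigues(np.array(s['ee_rot']))[0].round(3),s['force'])
save(cv2.resize(d['img'][110:260,150:350],(800,600),interpolation=cv2.INTER_CUBIC),'crop4.png')
E
```

```text
[0.46492184 0.19024755 0.23489389] [[-0.142  0.99   0.   ]
 [ 0.99   0.142  0.   ]
 [ 0.     0.001 -1.   ]] [ 0.2625255  -0.16153716 -3.66759487]
```

View pics/crop4.png

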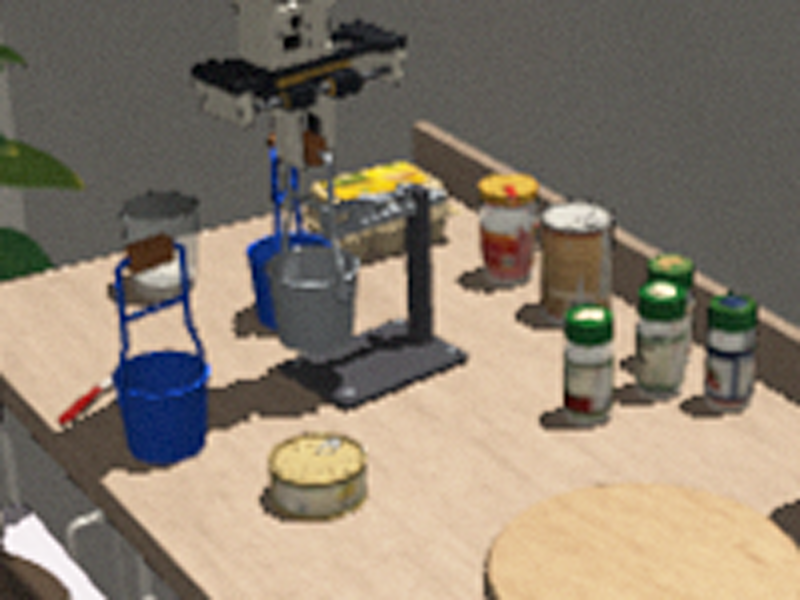

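The pail hangs upright at crop (315,300), with the near blue pail clear at (163,405). I'll draw forward the last 4.5 cm and then rise.

jog_arm(rows=[[[-1.5,-0.2,0],[0,0,0],0.1],[[-3,-0.42,0],[0,0,0],0.1],[[-4.5,-0.63,0],[0,0,0],0.1],[[-4.5,-0.63,0],[0,0,0],0.1],[[-4.5,-0.63,1],[0,0,0],0.1],[[-4.5,-0.63,3],[0,0,0],0.1],[[-4.5,-0.63,6],[0,0,0],0.1],[[-4.5,-0.63,8],[0,0,0],0.1]])

```text
clock: 12.68
position: [0.4208, 0.184, 0.3168]
ee_rot: [2.058, 2.373, 0.003]
force: [0.8, -0.7, -4.3]
width: 0.196
gripper_force: 49.8
```

jog_arm(rows=[[[0.2,-1,0],[0,0,0],0.1],[[0.7,-3,0],[0,0,0],0.1],[[1.5,-6.5,0],[0,0,0],0.1],[[2.5,-10.5,0],[0,0,0],0.1],[[3.4,-14.5,0],[0,0,0],0.1],[[4.3,-18.5,0],[0,0,0],0.1],[[5.2,-22.5,0],[0,0,0],0.1],[[6.0,-26.0,0],[0,0,0],0.1]])

```text
clock: 13.68
position: [0.4795, -0.0787, 0.314]
ee_rot: [-2.059, -2.372, 0.002]
force: [-0.5, 1.0, -3.0]
width: 0.193
gripper_force: 49.8
```

jog_arm(rows=[[[0.8,-3.5,0],[0,0,0],0.1],[[1.6,-7,0],[0,0,0],0.1],[[2.4,-10.5,0],[0,0,0],0.1],[[3.1,-13.5,0],[0,0,0],0.1],[[3.6,-15.7,0],[0,0,0],0.1],[[3.7,-16.6,0],[0,0,0],0.1],[[3.7,-16.8,0],[0,0,0],0.1],[[3.7,-16.8,0],[0,0,0],0.1]])

```text
clock: 14.68
position: [0.5167, -0.2434, 0.3145]
ee_rot: [-2.056, -2.374, -0.0]
force: [-0.6, 1.1, -3.2]
width: 0.194
gripper_force: 49.8
```

```bash
python3 - <<'E'
from h import *
d=snap('side'); s=arm.observe(); print(s['position'],cv2.Rodrigues(np.array(s['ee_rot']))[0].round(3),s['force'])
save(cv2.resize(d['img'][110:310,180:446],(798,600),interpolation=cv2.INTER_CUBIC),'crop5.png')
E
```

```text
[ 0.51684825 -0.24314544  0.31461719] [[-0.143  0.99  -0.   ]
 [ 0.99   0.143  0.001]
 [ 0.001  0.    -1.   ]] [-1.06905509  0.8490533  -4.289905  ]
```

View pics/crop5.png

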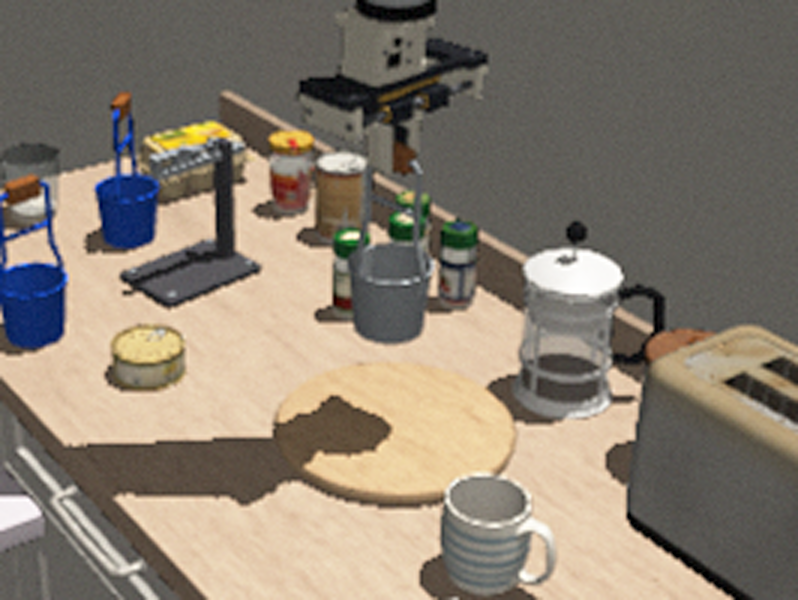

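The pail hangs level over the board, foot at crop (390,330). The French press is at (570,330) with its knob at (576,232), and the mug at (487,530). I'll check the gripper's clearance to the press and the pail's tilt.

```bash
python3 - <<'E'
from h import *
d=load('side')
W=lambda u,v,z=None:world(d,180+u/3,110+v/3,z).round(3)
print('knob',W(576,233),'lid',W(560,268),'board edges',W(277,430),W(513,435),W(395,366),W(390,498))
# pail points: rim / foot in wall, tilt via body points
ys,xs=np.mgrid[110+285//3:110+325//3,180+362//3:180+418//3]
P=np.array([world(d,u,v) for u,v in zip(xs.ravel(),ys.ravel())])
ok=np.abs(P[:,1]+.243)<.06;P=P[ok]
from scipy.optimize import least_squares
# cone r(h)=.036+.007*h/.075 about tilted axis through (x0,y0) at z=.139
def f(p):
    h=P[:,2]-.139; r=np.hypot(P[:,0]-p[0]-p[2]*h,P[:,1]-p[1]-p[3]*h); return r-(.036+.007*h/.075)
s=least_squares(f,[.517,-.243,0,0],loss='soft_l1',f_scale=.003);print(s.x,np.degrees(s.x[2:]),np.abs(s.fun).mean(),len(P))
E
```

```text
knob [ 0.727 -0.294  0.207] lid [ 0.715 -0.287  0.165] board edges [ 0.417 -0.184  0.011] [ 0.619 -0.334  0.013] [ 0.597 -0.158  0.017] [ 0.445 -0.348  0.011]
[ 0.51662633 -0.2473218  -0.01043966  0.0049141 ] [-0.59814865  0.28155733] 0.0009312106607689473 247
```

Tilt is below 1° and the French press is clear. The pail sits over the board centre to within a few mm, so I'll lower it.

jog_arm(rows=[[[0,0,-1],[0,0,0],0.1],[[0,0,-3],[0,0,0],0.1],[[0,0,-5.5],[0,0,0],0.1],[[0,0,-8],[0,0,0],0.1],[[0,0,-10],[0,0,0],0.1],[[0,0,-11],[0,0,0],0.1],[[0,0,-11.3],[0,0,0],0.1],[[0,0,-11.3],[0,0,0],0.1]])

```text
clock: 15.72
position: [0.5171, -0.2442, 0.2022]
ee_rot: [2.057, 2.374, 0.0]
force: [0.3, 0.3, -2.9]
width: 0.191
gripper_force: 49.8
```

jog_arm(rows=[[[0,0,-0.2],[0,0,0],0.1],[[0,0,-0.4],[0,0,0],0.1],[[0,0,-0.4],[0,0,0],0.1]])

```text
clock: 16.1
position: [0.5168, -0.2441, 0.1977]
ee_rot: [2.058, 2.374, 0.0]
force: [0.2, 0.5, -2.8]
width: 0.192
gripper_force: 49.8
```

jog_arm(rows=[[[0,0,-0.1],[0,0,0],0.1],[[0,0,-0.2],[0,0,0],0.1],[[0,0,-0.2],[0,0,0],0.1]])

```text
clock: 16.48
position: [0.5168, -0.2441, 0.1956]
ee_rot: [-2.058, -2.374, 0.0]
force: [0.7, 0.5, -3.4]
width: 0.189
gripper_force: 49.8
```

jog_arm(rows=[[[0,0,-0.1],[0,0,0],0.1],[[0,0,-0.1],[0,0,0],0.1]])

```text
clock: 16.73
position: [0.5168, -0.2441, 0.1947]
ee_rot: [-2.058, -2.374, 0.0]
force: [0.2, 0.1, -3.2]
width: 0.191
gripper_force: 49.8
```

jog_arm(rows=[[[0,0,-0.1],[0,0,0],0.1],[[0,0,-0.1],[0,0,0],0.1]])

```text
clock: 16.98
position: [0.5171, -0.2443, 0.1946]
ee_rot: [2.057, 2.373, 0.001]
force: [-2.1, 1.7, 5.7]
width: 0.19
gripper_force: 49.8
```

Touchdown at z = 0.1946, as expected. I'll ease up and open gently.

jog_arm(rows=[[[0,0,-0.05],[0,0,0],0.15],[[0,0,0.05],[0,0,0],0.25],[[0,0,0.05],[0,0,0],0.35],[[0,0,0.05],[0,0,0],0.5],[[0,0,0.05],[0,0,0],0.6],[[0,0,0.05],[0,0,0],0.7],[[0,0,0.05],[0,0,0],0.8],[[0,0,0.05],[0,0,0],0.8]], newtons=10)

```text
clock: 17.98
position: [0.5168, -0.2441, 0.1942]
ee_rot: [2.058, 2.374, 0.0]
force: [0.4, -0.1, -0.0]
width: 0.79
gripper_force: 0.0
```

jog_arm(rows=[[[0,0,0.5],[0,0,0],0.8],[[0,0,1.5],[0,0,0],0.8],[[0,0,3.5],[0,0,0],0.8],[[0,0,6.5],[0,0,0],0.8],[[0,0,10],[0,0,0],0.8],[[0,0,13],[0,0,0],0.8],[[0,0,14],[0,0,0],0.8],[[0,0,14],[0,0,0],0.8]])

```text
clock: 18.98
position: [0.517, -0.2442, 0.3345]
ee_rot: [2.057, 2.374, 0.001]
force: [-0.5, 0.3, -0.6]
width: 0.798
gripper_force: 0.0
```

```bash
python3 - <<'E'
from h import *
d=snap('side'); s=arm.observe(); print(s['position'],s['force'],s['clock'])
save(cv2.resize(d['img'],(800,600),interpolation=cv2.INTER_CUBIC),'end.png')
E
```

```text
[ 0.51660893 -0.24394253  0.33365492] [0.56557772 0.16375408 0.34287486] 19.025
```

View pics/end.png

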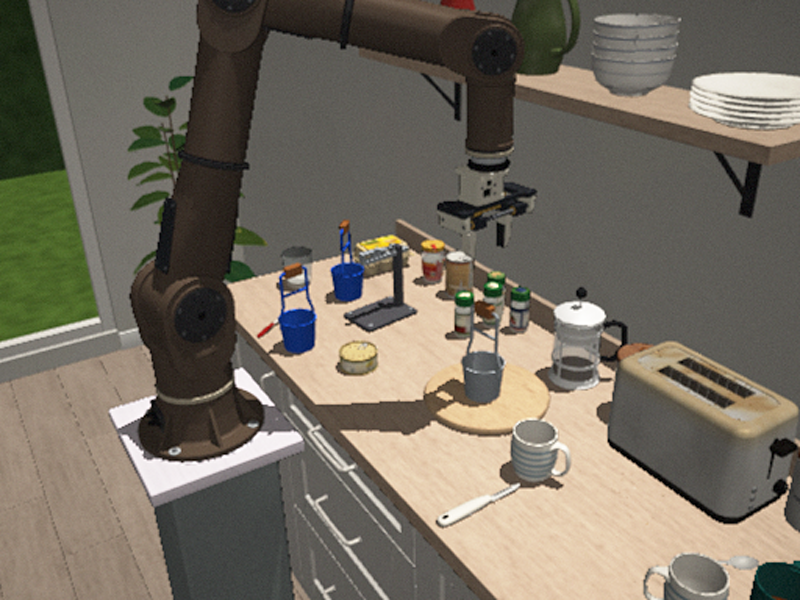

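The pail stands upright in the middle of the board, at about (483,378). The gripper is clear above it, and the bystanders are where they were.

```bash
python3 -c "
from cell import arm
print(arm.sign_off())"
```

```text
the job is handed in; nothing more can be done
None
```

The steel pail is off the hook and standing upright in the middle of the round board, released with the gripper clear. The highest force read on the hook was about 11 N, it took 19 s, and the job is handed in.

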